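Clear the spring clamp's bed and hold its jaw open at the pointer

ROBOT

A 6-joint arm with a two-finger parallel gripper is mounted at the origin on the work surface. World frame = base frame: x ahead of the robot, y to its left, z up, the work surface at z = 0. Lengths are in mm, angles in degrees, forces in N, time in s.
With the tool pointing down it reaches from about 350 to 850 mm from the base axis. Payload 8.1 kg.
Tool frame: the origin (TCP) lies at the very end of the fingers, on their centre line; the grasp point (between the pads) lies r.tcp_to_grasp behind it (r.tcp_to_grasp is the distance from the TCP to the grasp point, in mm); z points along the fingers, y is the line along which they close (so a half turn about z gives the same grasp; the last joint's range is limited). The gripper opens to 85 mm and grips with 20 to 120 N. Pads are 22 mm wide; open, the fingers measure 114 mm over their backs; the gripper's body (76 mm by 85 mm) begins 54 mm behind the grasp point. The pads swing forward as they close: fully open they stand 13 mm farther back than shut.
Start: joints at [-81.039, 7.471, 85.268, -0, 87.261, -4.893], TCP at [143.691, -582.545, 231.292] pointing down, gripper open.
Joint ranges: [-169.43, 169.43], [-51.17, 129.36], [1.28, 143.12], [-76.62, 256.62], [0, 156.53], [-152.29, 152.29]. Speed limits (degrees/s): [136.94, 136.94, 159.86, 180, 180, 180].

INTERFACE

Orientations are given as [roll, pitch, yaw] about the fixed x, y, z axes, in that order (R = Rz(yaw) Ry(pitch) Rx(roll)).
In Python, from bench import r gives the robot as it stands.
- The arm moves only by the shell command python3 -m handwheel 'ROWS' [OPENING] [FORCE]. ROWS is JSON, a list of rows, each a list of 4 numbers: the shift along the tool's x, y, z in m, then the turn about the tool's z in degrees. A call has 1 to 10 rows; each row shifts and turns the commanded pose from where the row before left it, along the tool's axes as they then stand; what a row does not reach is not made up. A row lasts 1/10 s, in which the tool goes at most 50 mm and 8.59 degrees, less where a joint would pass 70% of its speed; a pose out of reach is approached as far as the arm can. A call is refused whole if a number of a shift passes 0.05 or a number of a turn 8.59, either way. A call with a gripper value outside its range is refused whole. OPENING is the finger opening in m, from 0 to 0.0854, set as the call begins (- or left out, the last holds). The fingers move at their own pace and stop on an object; FORCE is the grip in N (left out, the last holds). Time passes only in rows, so rows that do not move let the fingers close. It gives the time, the measured TCP pose, the force, the opening and the grip force at its end, in the units of the state.
- r.sense(): the state, without advancing time (a new reading comes with each control period).
- r.snapshot(name): name is "side" or "top"; returns the picture (384x512x3 uint8, red, green, blue); there is no depth.
- r.camera_params(name): a dict with "fx", "fy", "cx", "cy" (pixels), "R" (3x3) and "t" (3): a world point X has camera coordinates R X + t. Camera axes: x right, y down, z forward; pixel columns grow to the right and rows downward; lengths in mm; the calibration is good to about 2 mm. A picture is of the moment at which its call begins. camera_params takes no time and is no camera call.
- r.hand_in(): hands the job in; it is judged then, once.
The state is a dict: "time": time; "joint_pos": joint angles; "qd": joint speeds; "joint_efforts": joint torques, N m; "tool_pos": TCP position; "tcp_rot": TCP orientation; "ft_force": force on the tool from outside, world axes, zero at the start; "wrist_torque": the same for the moment, N m; "finger_gap": finger opening in mm; "grip_force": force on a finger pad.
Only numpy, scipy, OpenCV 4.12 (cv2) and the standard library are available. Lean on these libraries where they do the work, as an engineer would, in place of code of your own. Each camera call takes 0.05 s, during which the arm holds its last target. There are 200 camera calls.

TASK

Before the jaw of the spring plate clamp is opened, wipe the five silver offcuts off its bed into the catch tray with the scraper block, not with the fingers, and stand the scraper back upright on the bench, clear of the clamp. Then pull the jaw open by its bar handle until its index tip lines up with the brass pointer, and finish holding it there, so that the next plate can be laid in: do not let go. Leave the pointer as it is set and the other things on the bench where they are.

Things in the scene. Friction and masses are not known exactly. Their poses are not given: they have to be found in the camera images.
- clamp: Spring plate clamp bolted to the bench, place and yaw vary. Origin: centre of its base's underside, on the bench. Own x runs lengthwise from the robot's end to the fixed jaw, y across towards the catch tray, z up. Dark steel base 260 (x) x 170 (y) x 40 mm. Fixed steel jaw at x 85 to 125, y -70 to 70, its top 70 mm above the bench; two spring barrels behind it, to x 225.
- bed (a point): Middle (clamp x -41, y 0) of the open bed, the base's flat top, 40 mm above the bench; axes as the clamp's. Open from x -83 (a lip 6 thick, 8 high) to x +83 (the shut jaw), y -85 to 85. The offcuts lie at x -59 to 76, y -50 to 60 from here. The y = +85 edge is open and drops into the tray; beyond y = -85 an index rail 40 wide, flush with the bed, at x -14 to 126.
- tray_in (a point): Centre of the inner floor of the grey sheet-metal catch tray fixed along the clamp's +y side, at clamp (-30, 145, 4) mm; axes as the clamp's. Inside 194 (x) x 117 mm (y). Walls on three sides reach 26 mm above the bench; the fourth side is the clamp's base, 40 mm high.
- jaw: The spring jaw, all steel. Origin: centre of its bar handle, 14 thick (clamp x), 100 long (clamp y), 16 high, 101.5 mm above the bench, on two 12 mm posts at y -40 and 40, 27 mm clear above the jaw block (36 x 130 x 26 high, top 67 above the bench). Shut: origin at clamp x 60, y 0. It slides along clamp -x, at most 80 mm; a spring pulls it shut with 6 N plus 1.2 N per 10 mm of opening.
- jaw_tip (a point): Point of the small steel index finger that sticks out of the jaw's -y side towards the index rail, 50 mm above the bench; it moves with the jaw. Axes as the clamp's.
- pointer (a joint): Setting of the brass pointer on the index rail in m, 0.035 to 0.068, different every time: the jaw opening at which the jaw's index tip stands exactly opposite the pointer's tip. Stiff (6 N of friction); leave it as set.
- pointer_tip (a point): Point of the brass pointer, a rider 20 x 18 x 16 mm with a small thumbscrew (24 high in all) on the index rail; the point faces clamp +y, 2 mm short of the line along which the jaw's tip travels, 49.5 mm above the bench. Axes as the clamp's: index and pointer line up when both tips have the same place along the clamp's x.
- scraper: The scraper: a light wooden block with a brass wiping edge all along its foot, standing on that edge on the bench; 100 (own x) x 24 (own y, the thickness to grip) x 60 mm high, about 0.2 kg. Origin: centre of its underside. It changes places with the bur stand and the jar, so it may be left or right of the clamp.
- chip1: Silver offcut, bar 24 x 11 x 5 mm, about 14 g, lying flat and loose on the clamp's bed. Origin: about the middle of its underside, z up.
- chip2: Silver offcut, slab 20 x 14 x 6 mm, about 14 g, lying flat and loose on the clamp's bed. Origin: about the middle of its underside, z up.
- chip3: Silver offcut, L-shaped piece 22 x 16 x 5 mm, about 14 g, lying flat and loose on the clamp's bed. Origin: about the middle of its underside, z up.
- chip4: Silver offcut, pointed piece 22 x 14 x 5 mm, about 14 g, lying flat and loose on the clamp's bed. Origin: about the middle of its underside, z up.
- chip5: Silver offcut, square 18 x 18 x 5 mm, about 14 g, lying flat and loose on the clamp's bed. Origin: about the middle of its underside, z up.
- bur_stand: Bystander, loose, leave it where it is: bur stand: round dark wooden block 68 dia x 32 high with thin burs standing in it (58 high overall) (mm). Origin at its underside.
- jar: Bystander, loose, leave it where it is: amber glass jar with a black lid, 60 dia x 75 high (mm). Origin at its underside.
- pliers: Bystander, loose, leave it where it is: small pliers with black handles lying flat, 140 x 44 x 12 (mm). Origin at its underside.
- file: Bystander, loose, leave it where it is: flat file with a wooden handle lying flat, 220 x 22 x 22 (mm). Origin at its underside.
- blanks: Bystander, loose, leave it where it is: stack of five brass plate blanks, 75 x 45 x 12 (mm). Origin at its underside.
- loupe: Bystander, loose, leave it where it is: eye loupe, a black cylinder 32 dia x 22 high with a flat steel case tongue (mm). Origin at its underside.
Mind the look-alikes: they are no part of the job. Of the things that look like the scraper, the middle-sized one is meant.

How it is judged:
By the outcome, as a careful person would: the job done as asked, in the order asked, and still so for the second after the job is handed in, while the arm keeps its last pose, push and grip.
It also fails if it takes over 69 s, if anything falls off the work surface, if the arm or the gripper's body presses on something with over 40 N, if the wrist force passes 120 N, or if a joint passes its speed limit or range.

## Working session

There is one attempt and no reset: what is moved stays moved. The work goes in short steps, Python scripts to look and compute and a shell command to move; the robot and the scene stay as the last step left them, time stands still between calls to the robot, and variables do not carry over. Pictures are saved under pics/ and viewed, at most 10 in all, crops included, and the job is handed in when it is done.

```bash
mkdir -p pics; ls
python3 - <<'E'
from bench import r
import cv2
for n in("top","side"):
    im=r.snapshot(n); cv2.imwrite(f"pics/{n}0.png",im[:,:,::-1]); p=r.camera_params(n)
    print(n,p)
    cv2.imwrite(f"pics/{n}0b.png",cv2.resize(im[:,:,::-1],(800,600),interpolation=cv2.INTER_CUBIC))
s=r.sense(); print(s, r.tcp_to_grasp)
E
```

```text
pics
top {'fx': 397.87268218582824, 'fy': 397.87268218582824, 'cx': 251.61546519111002, 'cy': 194.95380561673383, 'R': array([[-0.00628379, -0.99982279, -0.01774527],
       [-0.99235477,  0.00842222, -0.12313031],
       [ 0.12325794,  0.01683587, -0.99223184]]), 't': array([  31.32328431,  499.2881381 , 1191.57729881])}
side {'fx': 415.57666938544185, 'fy': 415.57666938544185, 'cx': 258.1688273487133, 'cy': 191.64479800166527, 'R': array([[-0.94612835, -0.32378797, -0.00158191],
       [-0.15119546,  0.4461121 , -0.88211333],
       [ 0.2863234 , -0.83435325, -0.47103458]]), 't': array([ 478.01748745,  177.44019098, 1154.94303267])}
{'time': 0.1, 'joint_pos': array([-8.10388377e+01,  7.50956531e+00,  8.53233987e+01, -4.67737743e-04,
        8.72638286e+01, -4.89333642e+00]), 'qd': array([ 0.00301468, -0.15603659, -0.14845005, -0.0497036 ,  0.06094516,
        0.03587896]), 'joint_efforts': array([ 1.24304421e-03, -5.70950997e+01, -5.01942945e+01, -1.96395004e-04,
        8.10916565e-03,  1.31422280e-05]), 'tool_pos': array([ 143.61069586, -582.03589541,  230.35858872]), 'tcp_rot': array([-1.79903520e+02, -7.79104152e-03,  1.38545149e+01]), 'ft_force': array([ 1.0896235 , -0.21130099,  0.56788936]), 'wrist_torque': array([ 0.01306672,  0.02156699, -0.02248808]), 'grip_force': 0.0, 'finger_gap': 85.19304266340576} 18.700000000000003
```

View pics/top0b.png

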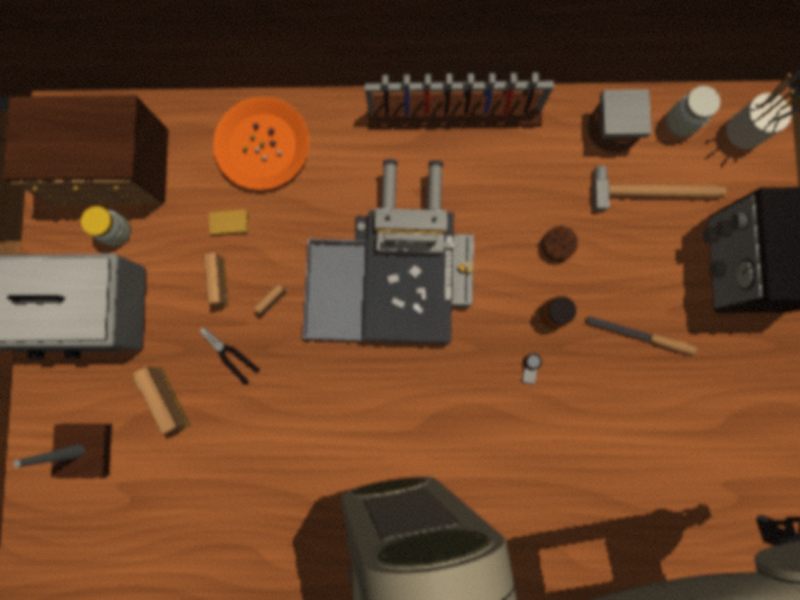

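View pics/side0b.png

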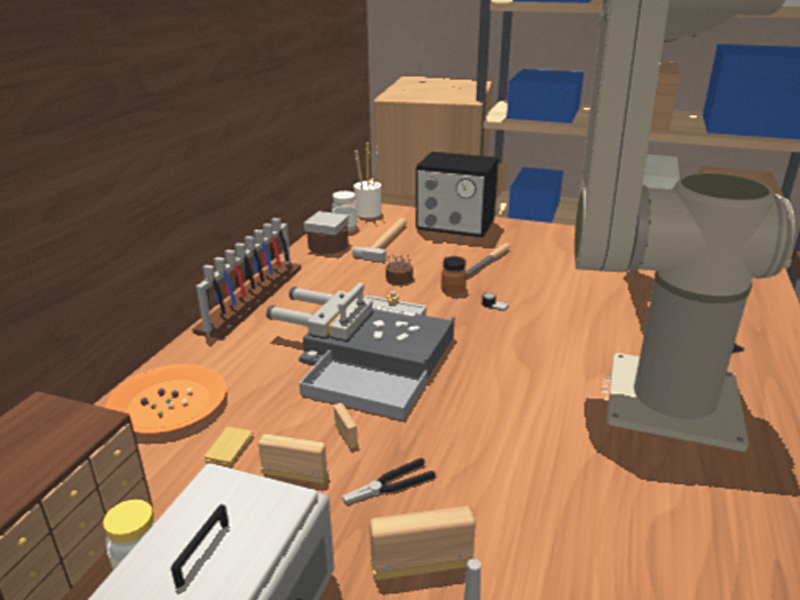

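```bash
cat > h.py <<'E'
import numpy as np
from bench import r
def ray(n,u,v,z):
    p=r.camera_params(n);R=np.array(p['R']);t=np.array(p['t'])
    d=R.T@np.array([(u-p['cx'])/p['fx'],(v-p['cy'])/p['fy'],1]);c=-R.T@t
    return c+d*(z-c[2])/d[2]
def proj(n,X):
    p=r.camera_params(n);q=np.array(p['R'])@np.array(X,float)+np.array(p['t'])
    return np.array([p['fx']*q[0]/q[2]+p['cx'],p['fy']*q[1]/q[2]+p['cy']])
E
python3 - <<'E'
from h import *
import cv2
im=cv2.imread("pics/top0.png")
cv2.imwrite("pics/c1.png",cv2.resize(im[95:225,125:310],None,fx=4,fy=4,interpolation=cv2.INTER_CUBIC))
f=1/1.5625
for nm,u,v,z in [("bl",363,343,40),("br",450,343,40),("scr",213,280,60),("scr_top",212,255,60),("scr_bot",216,308,60),("big0",143,372,60),("big1",170,433,60),("small0",258,313,30),("small1",282,290,30),("blank",228,222,12),("toaster edge",110,260,150)]:
    print(nm,ray("top",u*f,v*f,z).round())
E
```

```text
bl [424.  86.  40.]
br [423. -82.  40.]
scr [547. 376.  60.]
scr_top [596. 380.  60.]
scr_bot [492. 369.  60.]
big0 [370. 505.  60.]
big1 [256. 449.  60.]
small0 [485. 294.  30.]
small1 [531. 248.  30.]
blank [675. 364.  12.]
toaster edge [570. 536. 150.]
```

View pics/c1.png

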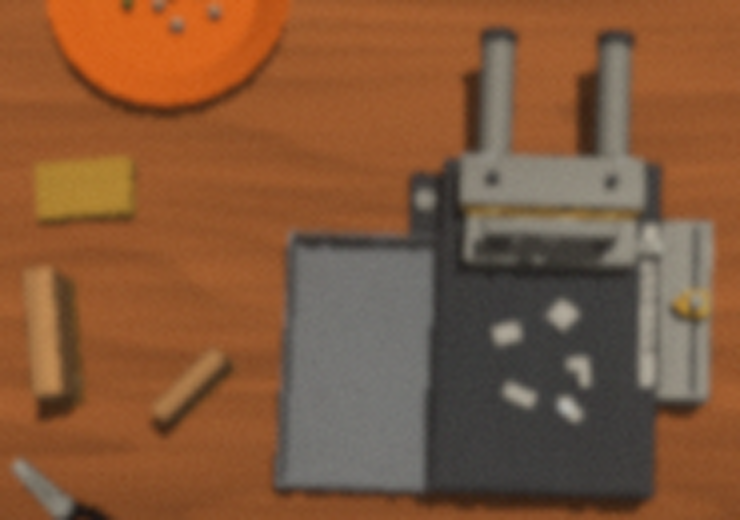

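```bash
cat >> h.py <<'E'
def crop(u,v,z,o=(125,95),k=4): return ray("top",o[0]+(u+.5)/k-.5,o[1]+(v+.5)/k-.5,z)
E
python3 - <<'E'
from h import *
c={k:crop(*v) for k,v in dict(bl=(430,494,40),br=(652,496,40),tl=(447,164,40),tr=(658,164,40),railb=(712,403,40),railt=(714,222,40),
 tray_bl=(277,490,26),tray_tl=(292,236,26),jfl=(462,203,70),jfr=(646,207,70),
 s_tl=(24,270,60),s_tr=(54,266,60),s_bl=(38,402,60),s_br=(66,396,60),ptip=(670,304,49.5),jtip=(651,240,50)).items()}
for k,v in c.items(): print(k,v[:2].round(1))
for a,b in(("bl","tl"),("br","tr"),("railb","railt"),("tray_bl","tray_tl"),("br","bl"),("jfr","jfl"),("s_bl","s_tl"),("s_br","s_tr")):
    d=(c[b]-c[a])[:2]; print(a,b,np.hypot(*d).round(1),np.degrees(np.arctan2(d[1],d[0])).round(1))
E
```

```text
bl [428.1  87. ]
br [425.4 -80.9]
tl [684.8  73.7]
tr [682.9 -90.1]
railb [ 495.8 -127.8]
railt [ 636.5 -132.4]
tray_bl [433.  205.6]
tray_tl [632.1 196.1]
jfl [646.   60.8]
jfr [641.4 -78. ]
s_tl [599.9 395.3]
s_tr [602.7 372.4]
s_bl [498.4 381.5]
s_br [502.8 360.4]
ptip [570.8 -96.5]
jtip [620.5 -82.9]
bl tl 257.0 -3.0
br tr 257.7 -2.0
railb railt 140.8 -1.9
tray_bl tray_tl 199.3 -2.7
br bl 168.0 89.1
jfr jfl 138.9 88.1
s_bl s_tl 102.4 7.7
s_br s_tr 100.7 6.8
```

```bash
python3 -m handwheel '[[0,0,0,6.55],[0.0333,-0.0191,0,0],[0.0333,-0.0191,0,0],[0.0333,-0.0191,0,0],[0.0333,-0.0191,0,0],[0.0333,-0.0191,0,0],[0.0333,-0.0191,0,0],[0.0333,-0.0191,0,0],[0.0333,-0.0191,0,0],[0.0333,-0.0191,0,0]]' 0.085 40
python3 -m handwheel '[[0.0333,-0.0191,0,0],[0.0096,-0.0354,0,0],[0.0096,-0.0354,0,0],[0.0096,-0.0354,0,0],[0.0096,-0.0354,0,0],[0.0096,-0.0354,0,0],[0.0096,-0.0354,0,0],[0.0096,-0.0354,0,0],[0.0096,-0.0354,0,0],[0.0096,-0.0354,0,0]]'
python3 -m handwheel '[[0.0096,-0.0354,0,0],[0.0096,-0.0354,0,0],[0.0096,-0.0354,0,0],[0.0096,-0.0354,0,0],[0.0096,-0.0354,0,0],[0.0096,-0.0354,0,0],[0.0096,-0.0354,0,0],[0.0096,-0.0354,0,0],[0.0096,-0.0354,0,0],[0.0096,-0.0354,0,0]]'
python3 -m handwheel '[[0.0096,-0.0354,0,0],[0,0,0,0],[0,0,0,0]]'
```

```text
time: 1.1
tool_pos: [420.0, -372.6, 230.8]
tcp_rot: [-180.0, 0.0, 7.3]
ft_force: [0.2, -1.0, 0.1]
finger_gap: 85.3
grip_force: 0.0
time: 2.1
tool_pos: [494.6, -22.2, 231.0]
tcp_rot: [-180.0, 0.0, 7.3]
ft_force: [1.2, 0.6, 0.6]
finger_gap: 85.2
grip_force: 0.0
time: 3.1
tool_pos: [544.9, 341.0, 230.7]
tcp_rot: [180.0, 0.0, 7.3]
ft_force: [0.9, 0.1, -0.0]
finger_gap: 85.0
grip_force: 0.0
time: 3.4
tool_pos: [549.6, 376.4, 230.1]
tcp_rot: [179.9, 0.1, 7.4]
ft_force: [1.1, 0.7, 0.6]
finger_gap: 84.9
grip_force: 0.0
```

```bash
python3 -m handwheel '[[0.001,-0.001,0.025,0],[0,0,0.025,0],[0,0,0.025,0],[0,0,0.025,0],[0,0,0.025,0],[0,0,0.025,0],[0,0,0.025,0],[0,0,0.02,0],[0,0,0.013,0],[0,0,0,0]]'
python3 -m handwheel '[[0,0,0,0],[0,0,0,0],[0,0,0,0],[0,0,0,0],[0,0,0,0],[0,0,0,0],[0,0,0,0],[0,0,0,0]]' 0.015 60
python3 - <<'E'
from h import *
import cv2
a=r.snapshot("side")[:,:,::-1]
cv2.imwrite("pics/s1.png",cv2.resize(a[180:384,100:356],(753,600),interpolation=cv2.INTER_CUBIC))
C=np.array([555.3,-2.6]);t=np.radians(-2.1);ex=np.array([np.cos(t),np.sin(t)]);ey=np.array([-ex[1],ex[0]])
for u,v in((508,334),(562,314),(580,370),(518,394),(570,408),(562,298),(580,422),(595,385),(490,340)):
    d=crop(u,v,45)[:2]-C; print((d@ex).round(),(d@ey).round())
for n,u,v,z in(("ptip",670,304,49.5),("jtip",651,240,50)):
    d=crop(u,v,z)[:2]-C; print(n,d@ex,d@ey)
E
```

```text
time: 4.4
tool_pos: [549.6, 375.2, 20.9]
tcp_rot: [179.9, 0.2, 7.2]
ft_force: [0.7, -1.2, -0.6]
finger_gap: 85.3
grip_force: 0.0
time: 5.2
tool_pos: [551.8, 377.6, 24.5]
tcp_rot: [-180.0, -0.1, 7.3]
ft_force: [-0.0, 0.6, 6.0]
finger_gap: 23.2
grip_force: 59.5
-7.0 29.0
10.0 -11.0
-33.0 -26.0
-53.0 20.0
-62.0 -19.0
22.0 -11.0
-73.0 -27.0
-44.0 -38.0
-12.0 43.0
ptip 18.935298681734565 -93.24588221929736
jtip 68.13745621965015 -77.8186934836483
```

View pics/s1.png

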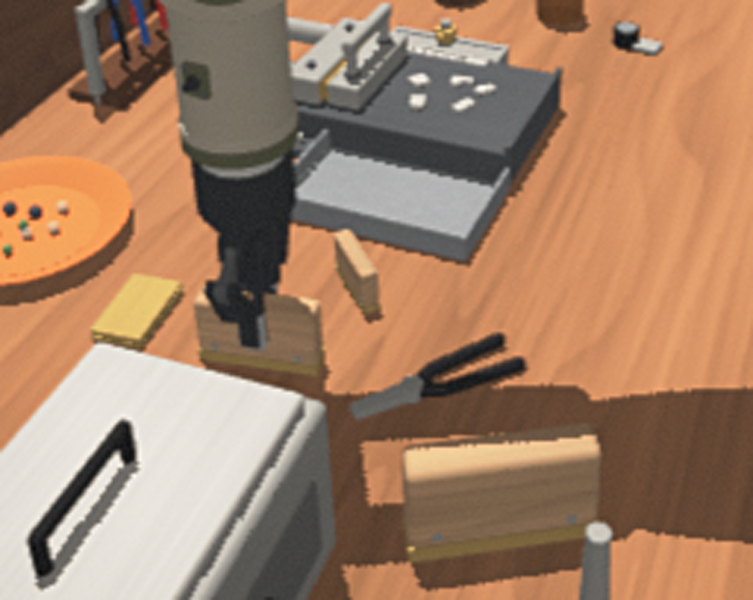

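```bash
python3 -m handwheel '[[0,0,-0.02,0],[0,0,-0.03,0],[0,0,-0.04,0],[0,0,-0.04,0],[0,0,0,4.7],[0,0,0,4.7],[0,0.02,0,0],[0,0.03,0,0],[0,0.03,0,0],[0,0.03,0,0]]'
python3 -m handwheel '[[0,0.03,0,0],[0,0.03,0,0],[0,0.03,0,0],[0,0.03,0,0],[0,0.03,0,0],[0,0.03,0,0],[0,0.03,0,0],[0,0.03,0,0],[0,0.03,0,0],[0,0.03,0,0]]'
python3 -m handwheel '[[0,0.024,0,0],[0,0.01,0,0],[0,0,0,0],[0,0,0,0]]'
python3 - <<'E'
from h import *
import cv2
a=r.snapshot("side")[:,:,::-1]
cv2.imwrite("pics/s2.png",cv2.resize(a[140:340,170:370],(600,600),interpolation=cv2.INTER_CUBIC))
E
```

```text
time: 6.25
tool_pos: [546.3, 265.9, 152.5]
tcp_rot: [180.0, 0.1, -2.1]
ft_force: [0.2, -1.1, -1.2]
finger_gap: 23.1
grip_force: 59.1
time: 7.25
tool_pos: [535.3, -33.8, 152.8]
tcp_rot: [-180.0, 0.1, -2.1]
ft_force: [0.6, 0.5, -1.2]
finger_gap: 23.4
grip_force: 59.1
time: 7.65
tool_pos: [534.6, -66.0, 153.0]
tcp_rot: [-180.0, 0.0, -2.1]
ft_force: [0.4, 0.0, -1.7]
finger_gap: 23.9
grip_force: 59.1
```

View pics/s2.png

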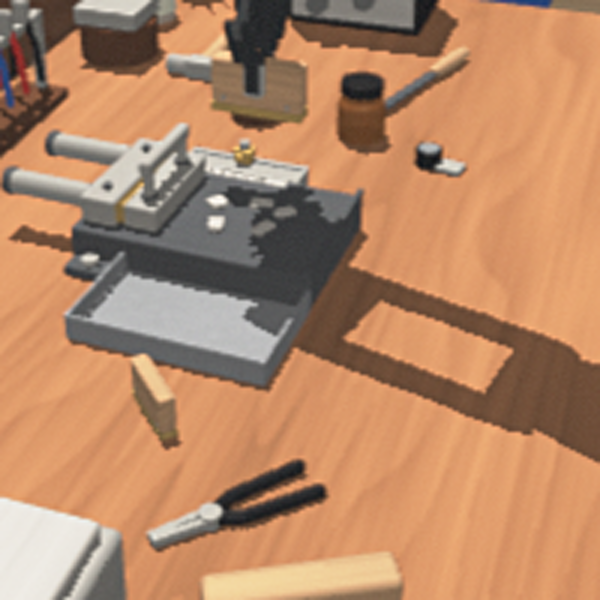

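```bash
python3 -m handwheel '[[0,0,0.025,0],[0,0,0.025,0],[0,0,0.02,0],[0,0,0.01,0],[0,0,0.003,0],[0,0,0,0],[0,0,0,0]]'
python3 -m handwheel '[[0,0,0.001,0],[0,0,0.001,0],[0,0,0,0]]'
python3 -m handwheel '[[0,0,0.001,0],[0,0,0.001,0],[0,0,0,0]]'
```

```text
time: 8.4
tool_pos: [535.7, -66.6, 71.6]
tcp_rot: [180.0, -0.1, -2.1]
ft_force: [-0.5, 0.8, -0.9]
finger_gap: 23.3
grip_force: 59.2
time: 8.7
tool_pos: [534.9, -66.8, 68.6]
tcp_rot: [180.0, -0.0, -2.1]
ft_force: [-0.1, 0.1, -2.1]
finger_gap: 23.1
grip_force: 59.2
time: 9.0
tool_pos: [534.6, -66.7, 66.1]
tcp_rot: [-180.0, 0.0, -2.1]
ft_force: [0.3, -0.0, -2.1]
finger_gap: 22.8
grip_force: 59.2
```

```bash
python3 -m handwheel '[[0,0,0.001,0],[0,0,0,0],[0,0,0,0]]'
python3 -m handwheel '[[0,0,0.001,0],[0,0,0,0],[0,0,0,0]]'
```

```text
time: 9.3
tool_pos: [534.7, -66.7, 65.2]
tcp_rot: [180.0, 0.0, -2.1]
ft_force: [0.1, -0.4, -1.4]
finger_gap: 23.1
grip_force: 59.2
time: 9.6
tool_pos: [534.9, -66.7, 64.5]
tcp_rot: [180.0, -0.0, -2.1]
ft_force: [-0.4, 0.3, 1.8]
finger_gap: 23.3
grip_force: 59.4
```

```bash
python3 -m handwheel '[[0,-0.008,0,0],[0,-0.008,0,0],[0,-0.008,0,0],[0,-0.008,0,0],[0,-0.008,0,0],[0,-0.008,0,0],[0,-0.008,0,0],[0,-0.008,0,0],[0,-0.008,0,0],[0,-0.008,0,0]]'
python3 -m handwheel '[[0,-0.008,0,0],[0,-0.008,0,0],[0,-0.008,0,0],[0,-0.008,0,0],[0,-0.008,0,0],[0,-0.008,0,0],[0,-0.008,0,0],[0,-0.008,0,0],[0,-0.008,0,0],[0,-0.006,0,0]]'
python3 -m handwheel '[[0,0,-0.03,0],[0,0,-0.03,0],[0,0.03,0,0],[0,0.03,0,0],[0,0.03,0,0],[0,0.03,0,0],[0,0.03,0,0],[0,0.008,0,0],[-0.025,0,0,0],[-0.025,0,0,0]]'
python3 - <<'E'
from h import *
import cv2
a=r.snapshot("side")[:,:,::-1]
cv2.imwrite("pics/s3.png",cv2.resize(a[180:280,190:310],(720,600),interpolation=cv2.INTER_CUBIC))
E
```

```text
time: 10.6
tool_pos: [537.9, 13.7, 64.6]
tcp_rot: [180.0, -0.0, -2.1]
ft_force: [0.8, -5.9, 4.8]
finger_gap: 23.3
grip_force: 60.1
time: 11.6
tool_pos: [540.6, 91.9, 64.5]
tcp_rot: [180.0, -0.0, -2.1]
ft_force: [-0.8, -4.9, 4.6]
finger_gap: 23.3
grip_force: 60.1
time: 12.6
tool_pos: [483.7, -63.9, 123.1]
tcp_rot: [-179.9, 0.1, -2.1]
ft_force: [0.2, 1.2, -0.8]
finger_gap: 23.4
grip_force: 59.2
```

View pics/s3.png

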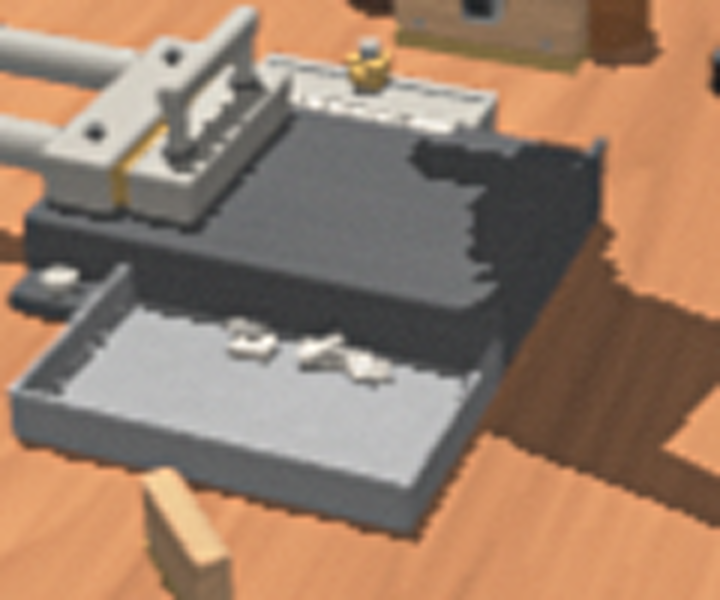

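```bash
python3 -m handwheel '[[0,0,0.02,0],[0,0,0.02,0],[0,0,0.012,0],[0,0,0.005,0],[0,0,0.001,0],[0,0,0,0],[0,0,0,0]]'
python3 -m handwheel '[[0,-0.008,0.0005,0],[0,-0.008,0,0],[0,-0.008,0,0],[0,-0.008,0,0],[0,-0.008,0,0],[0,-0.008,0,0],[0,-0.008,0,0],[0,-0.008,0,0],[0,-0.008,0,0],[0,-0.008,0,0]]'
python3 -m handwheel '[[0,-0.008,0,0],[0,-0.008,0,0],[0,-0.008,0,0],[0,-0.008,0,0],[0,-0.008,0,0],[0,-0.008,0,0],[0,-0.008,0,0],[0,-0.008,0,0],[0,-0.008,0,0],[0,-0.006,0,0]]'
python3 -m handwheel '[[0,0,-0.03,0],[0,0,-0.03,0],[0,0,-0.03,0],[0,0,0,-4.7],[0,0,0,-4.7],[0,0,0,0]]'
```

```text
time: 13.35
tool_pos: [485.6, -64.9, 67.2]
tcp_rot: [180.0, -0.1, -2.1]
ft_force: [0.2, -0.8, -2.3]
finger_gap: 23.4
grip_force: 59.4
time: 14.35
tool_pos: [487.8, 15.8, 65.8]
tcp_rot: [-180.0, -0.0, -2.1]
ft_force: [0.4, -0.0, -1.6]
finger_gap: 23.4
grip_force: 59.4
time: 15.35
tool_pos: [490.6, 93.8, 65.8]
tcp_rot: [-180.0, -0.0, -2.1]
ft_force: [-0.5, 1.3, -1.8]
finger_gap: 23.6
grip_force: 59.4
time: 15.95
tool_pos: [490.7, 93.2, 156.1]
tcp_rot: [180.0, -0.0, 7.4]
ft_force: [1.1, -0.3, -1.2]
finger_gap: 23.2
grip_force: 59.4
```

```bash
python3 -m handwheel '[[0.0097,-0.0274,0,0],[0.0097,-0.0274,0,0],[0.0097,-0.0274,0,0],[0.0097,-0.0274,0,0],[0.0097,-0.0274,0,0],[0.0097,-0.0274,0,0],[0.0097,-0.0274,0,0],[0.0097,-0.0274,0,0],[0.0097,-0.0274,0,0],[0.0097,-0.0274,0,0]]'
python3 -m handwheel '[[0,0,0.03,0],[0,0,0.03,0],[0,0,0.03,0],[0,0,0.025,0],[0,0,0.01,0],[0,0,0.002,0],[0,0,0,0],[0,0,0,0]]'
python3 -m handwheel '[[0,0,0.001,0],[0,0,0.001,0],[0,0,0,0],[0,0,0,0]]'
```

```text
time: 16.95
tool_pos: [551.8, 378.3, 155.0]
tcp_rot: [180.0, 0.1, 7.1]
ft_force: [0.2, -0.1, -2.0]
finger_gap: 23.6
grip_force: 59.4
time: 17.75
tool_pos: [553.2, 377.9, 30.9]
tcp_rot: [-179.9, -0.2, 7.3]
ft_force: [-0.3, -0.4, -1.5]
finger_gap: 23.1
grip_force: 59.6
time: 18.15
tool_pos: [552.0, 377.2, 27.0]
tcp_rot: [-180.0, -0.0, 7.3]
ft_force: [0.5, -0.2, -1.5]
finger_gap: 23.3
grip_force: 59.6
```

```bash
python3 -m handwheel '[[0,0,0.001,0],[0,0,0.001,0],[0,0,0,0],[0,0,0,0]]'
python3 -m handwheel '[[0,0,0.0005,0],[0,0,0,0],[0,0,0,0]]'
python3 -m handwheel '[[0,0,0,0],[0,0,0,0],[0,0,0,0],[0,0,0,0],[0,0,0,0],[0,0,0,0]]' 0.085
python3 -m handwheel '[[0,0,-0.01,0],[0,0,-0.02,0],[0,0,-0.03,0],[0,0,-0.03,0],[0,0,-0.03,0],[0,0,-0.03,0],[0,0,-0.02,0],[0,0,0,0]]'
python3 - <<'E'
from h import *
import cv2
a=r.snapshot("side")[:,:,::-1]
cv2.imwrite("pics/s4.png",cv2.resize(a[140:340,110:360],(750,600),interpolation=cv2.INTER_CUBIC))
E
```

```text
time: 18.55
tool_pos: [551.9, 377.1, 24.7]
tcp_rot: [180.0, 0.0, 7.3]
ft_force: [-0.1, 0.5, -1.4]
finger_gap: 23.6
grip_force: 59.6
time: 18.85
tool_pos: [551.9, 377.2, 24.6]
tcp_rot: [180.0, 0.0, 7.3]
ft_force: [-3.5, -1.9, 3.4]
finger_gap: 23.4
grip_force: 60.0
time: 19.45
tool_pos: [552.0, 377.1, 24.3]
tcp_rot: [-180.0, 0.0, 7.3]
ft_force: [0.8, -0.2, -0.5]
finger_gap: 84.9
grip_force: 0.0
time: 20.25
tool_pos: [554.1, 378.3, 200.1]
tcp_rot: [-179.8, -0.4, 7.3]
ft_force: [-0.1, 0.5, 0.9]
finger_gap: 85.0
grip_force: 0.0
```

View pics/s4.png

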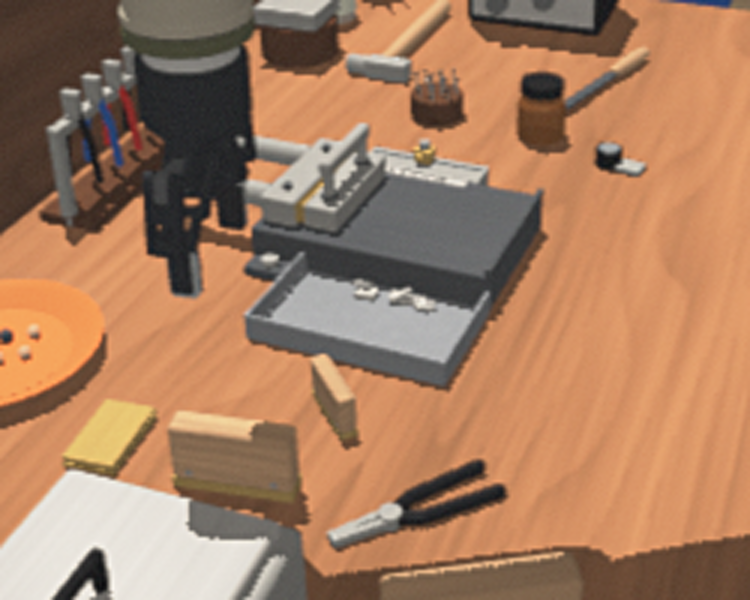

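Run:
```python
from h import *
import cv2
a=r.snapshot("top")[:,:,::-1]; b=r.snapshot("side")[:,:,::-1]
for n,X in(("top",(571,-96,49.5)),("side",(571,-96,49.5)),("side",(621,-90,50))): print(n,proj(n,X))
# average several frames to denoise
A=np.mean([r.snapshot("top")[:,:,::-1].astype(float) for _ in range(6)],0)
B=np.mean([r.snapshot("side")[:,:,::-1].astype(float) for _ in range(6)],0)
np.save("A.npy",A);np.save("B.npy",B)
ca=cv2.resize(A[145:195,270:310],None,fx=10,fy=10,interpolation=cv2.INTER_CUBIC)
u,v=proj("side",(590,-92,50)).round().astype(int); print(u,v)
cb=cv2.resize(B[v-20:v+30,u-20:u+20],None,fx=10,fy=10,interpolation=cv2.INTER_CUBIC)
cv2.imwrite("pics/idx.png",np.clip(np.hstack([ca,cb])*1.2,0,255).astype(np.uint8))
```

```text
top [291.96683001 170.56362735]
side [248.73551859 193.03977267]
side [234.01207001 191.43226683]
243 193
```

View pics/idx.png

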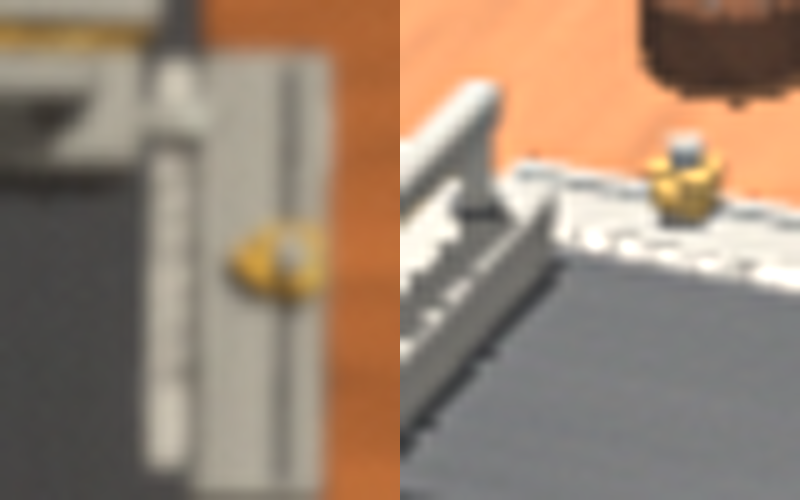

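Run:
```python
from h import *
import cv2
A=np.load("A.npy")
print("cols",list(range(283,296)))
for v in range(148,176): print(v,A[v,283:296].mean(1).round().astype(int), (A[v,283:296,2]-A[v,283:296,0]).round().astype(int))
```

```text
cols [283, 284, 285, 286, 287, 288, 289, 290, 291, 292, 293, 294, 295]
148 [80 74 68 64 61 63 64 71 81 87 90 90 91] [54 41 24 11  6  7 22 54 79 88 91 93 93]
149 [ 85  71  64  66  68  68  67  76  88  96  99 103 102] [46 30 16  8  7  7 17 39 57 66 70 73 72]
150 [106  83  76  86  92  91  84  90 105 113 117 120 121] [29 19 11 10 10 11 13 24 33 38 42 44 44]
151 [121  97  96 118 130 126 110 109 122 128 130 132 135] [20 14 12 15 17 16 14 17 21 23 25 25 25]
152 [125 105 111 141 155 149 131 122 130 134 135 137 138] [17 13 14 18 21 19 18 17 19 18 19 19 19]
153 [126 109 121 148 162 156 138 128 132 135 136 135 137] [17 13 15 20 21 20 17 17 18 18 19 18 18]
154 [127 115 125 148 159 155 142 135 136 136 136 137 137] [16 14 16 18 21 20 17 17 18 18 18 19 18]
155 [130 124 130 143 151 152 149 142 138 135 134 136 138] [17 16 17 18 19 18 17 17 18 18 18 19 18]
156 [133 129 132 137 143 149 152 146 138 133 133 137 137] [18 17 17 18 18 18 17 17 18 18 18 17 17]
157 [128 121 120 125 129 137 141 141 134 132 134 136 136] [17 16 16 17 17 17 16 16 17 17 18 18 18]
158 [121 106 100 103 104 109 117 126 131 132 135 137
[... 1055 characters left out ...]
36 136 124 110 122 134 131 130 127 121] [ 4  8 15 19 19 17 15 17 19 25 43 65 83]
170 [ 64  86 118 135 135 122 109 121 128 123 119 121 120] [  3   8  16  18  19  17  15  17  19  29  57  89 106]
171 [ 65  89 124 139 140 128 113 122 124 108  99 107 117] [  4  10  16  18  19  18  16  17  18  27  58  94 113]
172 [ 66  93 130 145 145 136 116 122 123 101  83  89 104] [ 4  9 17 20 20 18 17 16 17 20 38 71 97]
173 [ 66  94 132 147 145 131 113 122 127 110  87  78  83] [ 4 11 18 20 20 19 16 17 16 15 20 37 62]
174 [ 66  94 131 145 142 127 111 122 131 122 106  90  83] [ 4 10 17 20 19 18 15 17 17 16 15 19 30]
175 [ 65  94 129 145 142 128 113 123 133 130 124 114 108] [ 4 10 18 19 19 18 15 16 17 16 16 16 18]
```

Run:
```python
from h import *
C=np.array([555.3,-2.6])
for yaw in(-2,-2.5):
    t=np.radians(yaw);ex=np.array([np.cos(t),np.sin(t)]);ey=np.array([-ex[1],ex[0]])
    for u,v,z in((290.5,155.7,50),(292.3,170.4,49.5)):
        d=ray("top",u,v,z)[:2]-C; print(yaw,d@ex,d@ey)
print(r.sense()['tool_pos'],r.sense()['tcp_rot'],r.sense()['time'])
```

```text
-2 64.88223651899628 -87.53410022674288
-2 19.481434436189197 -93.79929229734132
-2.5 65.64363543518682 -86.96457005622881
-2.5 20.29923549681542 -93.62571527854108
[551.96261205 377.16235456 194.25485794] [-1.79999545e+02  1.38462474e-03  7.30423636e+00] 21.0
```

```bash
python3 -m handwheel '[[0,0,0,-8.06],[0,0,0,-8.06],[0,0,0,-8.06],[0,0,0,-8.06],[0,0,0,-8.06],[0,0,0,-8.06],[0,0,0,-8.06],[0,0,0,-8.06],[0,0,0,-8.06],[0,0,0,-8.06]]'
python3 -m handwheel '[[-0.02,0.0064,0,0],[-0.03,0.0064,0,0],[-0.03,0.0064,0,0],[-0.03,0.0064,0,0],[-0.03,0.0064,0,0],[-0.03,0.0064,0,0],[-0.03,0.0064,0,0],[-0.03,0.0064,0,0],[-0.03,0.0064,0,0],[-0.03,0.0064,0,0]]'
python3 -m handwheel '[[-0.03,0.0064,0,0],[-0.03,0.0064,0,0],[-0.02,0,0,0],[0,0,0,0],[0,0,0,0],[0,0,0,0]]'
```

```text
time: 22.0
tool_pos: [552.0, 377.2, 194.4]
tcp_rot: [180.0, -0.0, 88.2]
ft_force: [0.3, -0.3, -0.2]
finger_gap: 85.1
grip_force: 0.0
time: 23.0
tool_pos: [605.5, 83.8, 194.5]
tcp_rot: [180.0, -0.0, 87.9]
ft_force: [-0.2, -0.9, 0.8]
finger_gap: 84.9
grip_force: 0.0
time: 23.6
tool_pos: [615.2, 5.6, 194.4]
tcp_rot: [180.0, -0.0, 87.9]
ft_force: [-0.7, -0.6, -0.6]
finger_gap: 85.1
grip_force: 0.0
```

```bash
python3 -m handwheel '[[-0.002,0,0.02,0],[0,0,0.025,0],[0,0,0.025,0],[0,0,0.02,0],[0,0,0.015,0],[0,0,0.005,0],[0,0,0,0],[0,0,0,0]]'
python3 -m handwheel '[[0,0,0,0],[0,0,0,0],[0,0,0,0],[0,0,0,0],[0,0,0,0],[0,0,0,0],[0,0,0,0],[0,0,0,0]]' 0.005 60
```

```text
time: 24.4
tool_pos: [615.9, 2.8, 85.5]
tcp_rot: [179.9, 0.0, 87.9]
ft_force: [0.5, -0.6, 0.5]
finger_gap: 85.2
grip_force: 0.0
time: 25.2
tool_pos: [616.3, 2.5, 84.8]
tcp_rot: [179.8, -0.0, 87.9]
ft_force: [4.8, 0.3, -2.0]
finger_gap: 13.6
grip_force: 60.8
```

```bash
python3 -m handwheel '[[0,-0.005,0,0],[0,-0.008,0,0],[0,-0.008,0,0],[0,-0.008,0,0],[0,-0.008,0,0],[0,-0.006,0,0],[0,0,0,0],[0,0,0,0],[0,0,0,0]]'
python3 - <<'E'
from h import *
import cv2
s=r.sense();print(s['tool_pos'],s['ft_force'],s['grip_force'])
A=np.mean([r.snapshot("top")[:,:,::-1].astype(float) for _ in range(8)],0)
B=np.mean([r.snapshot("side")[:,:,::-1].astype(float) for _ in range(8)],0)
np.save("A2.npy",A);np.save("B2.npy",B)
ca=cv2.resize(A[145:195,270:310],None,fx=10,fy=10,interpolation=cv2.INTER_CUBIC)
cb=cv2.resize(B[170:220,225:265],None,fx=10,fy=10,interpolation=cv2.INTER_CUBIC)
cv2.imwrite("pics/idx2.png",np.clip(np.hstack([ca,cb])*1.2,0,255).astype(np.uint8))
E
```

```text
time: 26.1
tool_pos: [574.1, 4.2, 84.8]
tcp_rot: [179.7, -0.0, 87.9]
ft_force: [10.2, 1.1, -5.1]
finger_gap: 12.8
grip_force: 60.2
[574.06079386   4.23634361  84.84899457] [10.18430731  1.06943695 -5.07327978] 60.159872174263
```

View pics/idx2.png

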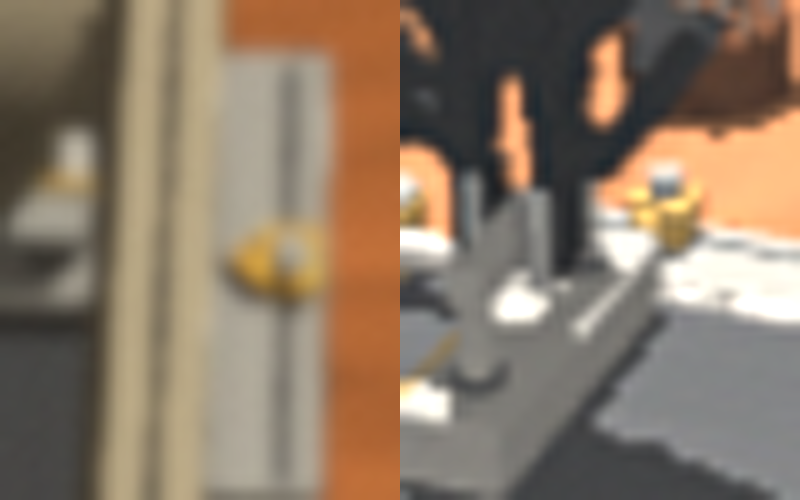

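```bash
python3 -m handwheel '[[0,0.006,0,0],[0,0.008,0,0],[0,0.008,0,0],[0,0.008,0,0],[0,0.008,0,0],[0,0.005,0,0],[0,0,0,0],[0,0,0,0]]'
python3 -m handwheel '[[0,0,0,0],[0,0,0,0],[0,0,0,0],[0.004,0,0,0],[0.004,0,0,0],[0.004,0,0,0],[0,0,0,0]]' 0.035
python3 -m handwheel '[[0,0,0,0],[0,0,0,0],[0,0,0,0],[0,0,0,0],[0,0,0,0],[0,0,0,0]]' 0.005 60
python3 -m handwheel '[[0,-0.005,0,0],[0,-0.008,0,0],[0,-0.008,0,0],[0,-0.008,0,0],[0,-0.008,0,0],[0,-0.007,0,0],[0,0,0,0],[0,0,0,0],[0,0,0,0]]'
python3 - <<'E'
from h import *
s=r.sense();print(s['tool_pos'],s['ft_force'],s['grip_force'])
A=np.mean([r.snapshot("top")[:,:,::-1].astype(float) for _ in range(8)],0)
np.save("A3.npy",A)
print(list(range(283,297)))
for v in range(164,178): print(v,A[v,283:297].mean(1).round().astype(int), (A[v,283:297,2]-A[v,283:297,0]).round().astype(int))
E
```

```text
time: 27.7
tool_pos: [616.7, 2.5, 84.8]
tcp_rot: [179.8, -0.0, 87.9]
ft_force: [6.6, -0.2, -1.5]
finger_gap: 12.8
grip_force: 60.7
time: 28.4
tool_pos: [615.5, 15.4, 84.3]
tcp_rot: [180.0, -0.0, 87.9]
ft_force: [-0.2, 0.4, 0.5]
finger_gap: 35.3
grip_force: 0.0
time: 29.0
tool_pos: [616.6, 14.7, 84.7]
tcp_rot: [179.9, -0.0, 87.9]
ft_force: [5.3, 0.6, -3.0]
finger_gap: 13.3
grip_force: 60.6
time: 29.9
tool_pos: [573.4, 16.5, 84.7]
tcp_rot: [179.8, -0.0, 87.9]
ft_force: [10.7, 3.4, -7.2]
finger_gap: 12.8
grip_force: 60.0
[573.41973717  16.4589311   84.68082666] [10.68949868  3.3711837  -7.1789369 ] 59.96911883354187
[283, 284, 285, 286, 287, 288, 289, 290, 291, 292, 293, 294, 295, 296]
164 [131 130 132 139 143 133 119 125 135 136 137 137 138 137] [42 39 33 25 21 19 16 17 18 18 18 18 18 19]
165 [134 134 137 143 143 132 119 125 135 136 137 138 139 137] [42 41 34 25 21 18 16 17 18 18 18 19 19 20]
166 [135 137 138 141 138 128 116 126 135 136 136 138 138 138] [43 41 34 25 20 18 16 17 18 18 18 19 22 28]
167 [134 136 139 142 141 130 119 127 136 136 135 137 137 136] [42 41 34 26 21 19 17 16 18 
[... 417 characters left out ...]
0  32  22  17  17  17  16  19  27  59  95 112 106]
172 [135 132 120 112 114 122 129 129 119  99  83  90 104 106] [ 42  40  31  21  16  15  16  16  16  20  38  72  97 100]
173 [136 130 115 100  96  97 107 121 124 107  86  78  85  87] [43 40 30 20 14 14 14 16 17 16 20 37 63 76]
174 [136 132 120 113 109 103 102 120 130 123 106  90  84  83] [43 39 30 21 17 16 16 16 17 16 16 19 30 40]
175 [136 135 131 132 132 122 110 123 134 132 124 114 108 104] [43 40 30 22 19 17 16 16 17 16 16 16 18 22]
176 [136 136 135 137 139 127 111 125 134 134 133 133 130 125] [43 39 30 23 19 17 16 16 17 18 17 17 18 18]
177 [136 135 133 136 136 123 108 123 134 135 136 137 137 132] [43 39 30 22 20 17 15 17 18 17 16 18 18 18]
```

```bash
python3 -m handwheel '[[0,-0.0004,0,0],[0,0,0,0],[0,0,0,0],[0,0,0,0],[0,0,0,0]]'
python3 - <<'E'
from h import *
import cv2
a=r.snapshot("side")[:,:,::-1]
cv2.imwrite("pics/fin.png",cv2.resize(a[140:340,110:360],(750,600),interpolation=cv2.INTER_CUBIC))
A0=np.load("A.npy");A=np.mean([r.snapshot("top")[:,:,::-1].astype(float) for _ in range(8)],0)
for c in(288,289,290):
    w=np.clip((A-A0)[166:174,c].mean(1),0,None); print(c,(w*np.arange(166,174)).sum()/w.sum())
for c in(292,293):
    q=A[:,c,2]-A[:,c,0]; w=np.clip(q[166:175]-17,0,None); print(c,(w*np.arange(166,175)).sum()/w.sum())
s=r.sense();print(s['time'],s['tool_pos'],s['ft_force'])
E
```

```text
time: 30.8
tool_pos: [573.2, 16.5, 84.7]
tcp_rot: [179.7, -0.0, 87.9]
ft_force: [11.2, 2.7, -5.4]
finger_gap: 13.0
grip_force: 59.9
288 169.8851045168835
289 170.20114685064064
290 170.19610619469026
292 169.96206896551723
293 170.2625745950554
31.25 [573.24866265  16.47815641  84.69659031] [11.38751603  2.46387786 -7.80245671]
```

View pics/fin.png

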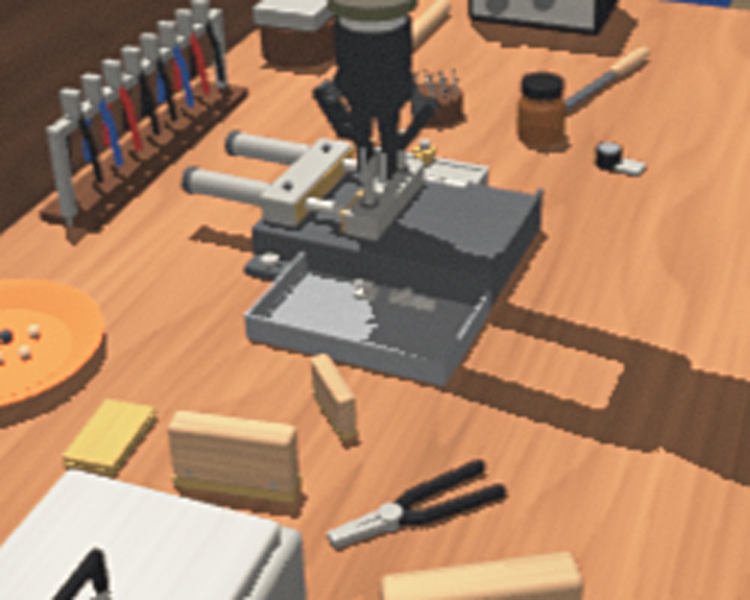

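The picture shows the jaw held open with its tip opposite the pointer (both at about row 170.2 in the top view). The bed is clear, the offcuts are in the tray at about (390,295), and the scraper is standing at (235,460).

```bash
python3 -c "
from bench import r
print(r.hand_in())"
```

```text
the job is handed in; nothing more can be done
None
```

The job is handed in at about 31 s. The bed is wiped clear and the offcuts are in the tray, though in the pictures they lie clumped there and I could not count all five apart. The scraper stands upright where it was. The jaw is held open about 43 mm with its tip in line with the pointer to about half a millimetre; to see the tip, I let the jaw shut once and regripped it before the final pull.

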